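# Push the cuvette rack into its locating corner

### The arm

A 6-joint arm with a two-finger parallel gripper is mounted at the origin on a cart in front of the work surface, level with it; the furniture and walls round the work are solid. World frame = base frame: x ahead of the robot, y to its left, z up, the work surface at z = 0. Lengths are in mm, angles in rad, forces in N, time in s.
With the tool pointing down it reaches from about 300 to 875 mm from the base axis. Payload 6.4 kg.
Tool frame: the origin (TCP) lies midway between the tips of the shut fingers; the grasp point (between the pads) lies pinch_z behind it (pinch_z is the distance from the TCP to the grasp point, in mm); x points along the fingers, z is the direction in which the jaws open and shut, and the axes are right-handed (so a half turn about x gives the same grasp; the last joint's range is limited). The gripper opens to 88 mm and grips with 3 to 60 N. Pads are 18 mm wide; open, the fingers measure 123 mm over their backs; the gripper's body (75 mm by 187 mm) begins 45 mm behind the grasp point.
Start: joints at [-1.453, 0.181, 1.607, -0, 1.354, -0.206], TCP at [182.965, -545.128, 238.714] pointing down, gripper open.
Joint ranges: [-2.99, 2.99], [-0.89, 2.07], [0.3, 2.58], [-1.14, 4.28], [0, 2.63], [-3.12, 3.12]. Speed limits (rad/s): [2.57, 2.57, 3.01, 3.14, 3.14, 3.14].

### API

Orientations are given as a unit quaternion [x, y, z, w].
In Python, from station import * gives the robot as it stands.
- The arm moves only by the tool move_arm, never from a script. Its argument "motion" is text: rows parted by semicolons, each of 5 numbers parted by spaces: the shift along the tool's x, y, z in m, then the turn about the tool's x in degrees, then the opening, from -1 (shut) to 1 (fully open). A call has 1 to 10 rows; each row shifts and turns the pose as measured when the row begins, along the tool's axes as they then stand; what a row does not reach is not made up. A row lasts 1/10 s, in which the tool goes at most 50 mm and 8.59 degrees, less where a joint would pass 70% of its speed; a pose out of reach is approached as far as the arm can. A call with a gripper value outside its range is refused whole. The fingers move at their own pace and stop on an object; "grip_force" is the grip in N (left out, the last holds). Time passes only in rows, so rows that do not move let the fingers close. It gives the time, the measured TCP pose, the force and the opening at its end, in the units of the state.
- get_state(): the state, without advancing time (a new reading comes with each control period).
- read_camera(name): name is "scene" or "top" or "wrist"; returns (picture, depth): 384x512x3 uint8, red, green, blue; 384x512 float32, mm along the optical axis (not along the pixel's ray), 0 where there is no reading.
- calibration(name): a dict with "intrinsics" (3x3 intrinsics, pixels), "pose" (4x4, takes a point from camera to world coordinates); the wrist camera has in their place "hand_eye" (4x4, takes a point from camera to tool coordinates, whose origin is the TCP and whose axes are the tool frame's). Camera axes: x right, y down, z forward; pixel columns grow to the right and rows downward; lengths in mm; the calibration is good to about 2 mm. A picture is of the moment at which its call begins: read the wrist's pose just before it. calibration takes no time and is no camera call.
- job_done(): hands the job in, once; it reports no verdict.
The state is a dict: "time_s": time; "qpos": joint angles; "qvel": joint speeds; "joint_efforts": joint torques, N m; "tool_pos": TCP position; "tool_rot": TCP orientation; "ft_force": force on the tool from outside, world axes, zero at the start; "ft_torque": the same for the moment, N m; "grip_width": opening from 0.0 (shut) to 1.0 (fully open).
Only numpy, scipy, OpenCV 4.12 (cv2) and the standard library are available. Lean on these libraries where they do the work, as an engineer would, in place of code of your own. Each camera call takes 0.05 s, during which the arm holds its last target.

### The job

With the fingertips, push the cuvette rack that stands in front of the L-shaped aluminium locating corner into that corner, until its long side lies flush against the long bar and its short end flush against the short bar, then take the hand away. Only push it from outside: do not take it between the fingers, lift it or tip it over, and leave the two vials and the beaker standing where they are.

Things in the scene. Friction and masses are not known exactly. Their poses are not given: they have to be found in the camera images.
- cuv_rack: Loose translucent white cuvette rack, tray 136x74 mm, on the bench before the corner; 0.17-0.33 kg, slides. Origin: centre of underside; z up, x along its length. Outer walls at x=+-68 mm and y=+-37 mm, upright, 26 mm high: push these. Clear cuvettes fixed in it reach 58 mm. At the start its +x end looks along the corner's +y and its -y side to the long bar, within 0.3 rad.
- corner: Fixed L of two aluminium bars, 12 mm thick, 20 mm high. Origin: inner corner where the inner faces meet, at bench height. Long bar's face: plane x=0, from y=0 to -240 mm, looks to -x (to the robot). Short bar's face: plane y=0, from x=0 to -70 mm, looks to -y (right). Feet 3 mm thick outside. The rack ends with its origin near x=-37, y=-68 mm, its x axis along the corner's y.
- vial_a: Bystander: closed white vial, 27 mm diameter, 51 mm high, standing right of the work, near the front edge of the bench. Origin at the centre of its underside.
- vial_b: Bystander: closed white vial, 27 mm diameter, 51 mm high, standing behind the long bar. Origin at the centre of its underside.
- beaker: Bystander: small empty glass beaker, 50 mm wide, 62 mm high, standing left of the short bar, between clipboard and centrifuge. Origin at the centre of its underside.

How it is judged (in metres and radians):
At the end, for the whole second after the job is handed in: The cuvette rack stands flat and still on the bench in the corner: its long side within about 5 mm of the long bar, its end within about 5 mm of the short bar, parallel to them within 0.05 rad (3 degrees) (x of cuv_rack in the frame of corner between -0.043 and -0.033 m and y of cuv_rack in the frame of corner between -0.074 and -0.064 m and angle between the x axis of cuv_rack and the y axis of corner, either way round below 0.05 rad and height (world z) of cuv_rack below 0.004 m and angle between cuv_rack's own z axis and vertical below 0.04 rad and linear speed of cuv_rack below 0.01 m/s); the robot touches nothing.
It fails at once if the cuvette rack is lifted off the bench (12 mm) (height (world z) of cuv_rack above 0.012 m).
It fails at once if the cuvette rack is tipped by more than 0.3 rad (angle between cuv_rack's own z axis and vertical above 0.3 rad).
It fails at once if the cuvette rack is taken between the fingers (the grasp point comes inside its outline, lower than 40 mm) (x of the grasp point in the frame of cuv_rack between -0.064 and 0.064 m and y of the grasp point in the frame of cuv_rack between -0.033 and 0.033 m and z of the grasp point in the frame of cuv_rack below 0.04 m).
It fails at once if a vial or the beaker is moved by more than 20 mm (distance of any of vial_a, vial_b, beaker from where it was at the start of the episode above 0.02 m).
It fails at once if a vial or the beaker is knocked over (angle between any of vial_a, vial_b, beaker's own z axis and vertical above 0.4 rad).
It also fails if it takes over 48 s, if anything falls off the work surface, if the arm or the gripper's body presses on something with over 40 N, if the wrist force passes 120 N, or if a joint passes its speed limit or range.

## Working session

There is one attempt and no reset: what is moved stays moved. The work goes in short steps, Python scripts to look and compute and a tool call to move; the robot and the scene stay as the last step left them, time stands still between calls to the robot, and variables do not carry over. Pictures are saved under pics/ and viewed, and the job is handed in when it is done.

Besides the shell and the picture viewer there is one more tool, called after ">>>" by a JSON object that holds its "api" and its "payload", one argument or row to a line. move_arm: Moves the arm, as the interface text tells. Its arguments: {"type":"object","properties":{"motion":{"type":"string"},"grip_force":{"type":"number"}},"required":["motion"]}

```bash
mkdir -p pics; ls
cat > h.py <<'E'
from station import *
import numpy as np, cv2
def save(n,f):
    p,d=read_camera(n); cv2.imwrite(f'pics/{f}.png',p[:,:,::-1]); np.save(f'{f}_d.npy',d); return p,d
def ray(n,u,v,z):
    c=calibration(n);K=np.array(c["intrinsics"]);T=np.array(c["pose"])
    r=T[:3,:3]@np.linalg.solve(K,[u,v,1]);o=T[:3,3];return o+r*(z-o[2])/r[2]
E
python3 - <<'E'
from h import *
s=get_state();print(s)
for n in("scene","top","wrist"): save(n,n+"0")
print(calibration("top"));print(calibration("scene"))
E
```

```text
pics
{'time_s': 0.0, 'qpos': array([-1.45328968e+00,  1.81525378e-01,  1.60799796e+00,  1.11136093e-05,
        1.35379503e+00, -2.06294318e-01]), 'qvel': array([-0.00017604,  0.00259211,  0.00089152, -0.00021163,  0.00016791,
       -0.00104165]), 'joint_efforts': array([-6.26912060e-04, -4.33863759e+01, -3.41852117e+01,  7.00910948e-02,
        3.85574985e-02, -1.48996337e-04]), 'tool_pos': array([ 182.9083769 , -544.57196106,  237.82380157]), 'tool_rot': array([ 0.41331757,  0.57446674, -0.41241209,  0.57364869]), 'ft_force': array([-0.72246894, -0.19591048, -0.69421755]), 'ft_torque': array([-0.06542422,  0.01665757, -0.00585104]), 'grip_width': 0.9995026280397035}
{'intrinsics': array([[360.43623231,   0.        , 252.7202932 ],
       [  0.        , 360.43623231, 194.67691222],
       [  0.        ,   0.        ,   1.        ]]), 'pose': array([[-1.58588656e-02, -9.96834746e-01,  7.79036973e-02,
         4.51931237e+02],
       [-9.99862520e-01,  1.54332346e-02, -6.06262509e-03,
        -2.22942801e+02],
       [ 4.84112930e-03, -7.79891335e-02, -9.96942455e-01,
         8.92269103e+02],
       [ 0.00000000e+00,  0.00000000e+00,  0.00000000e+00,
         1.00000000e+00]])}
{'intrinsics': array([[463.03050742,   0.        , 259.91970423],
       [  0.        , 463.03050742, 189.33544601],
       [  0.        ,   0.        ,   1.        ]]), 'pose': array([[ 8.44185013e-01, -2.79236645e-01,  4.57579020e-01,
         2.75875539e+00],
       [-5.35593546e-01, -4.74664303e-01,  6.98450680e-01,
        -1.00250494e+03],
       [ 2.21634013e-02, -8.34697967e-01, -5.50261836e-01,
         6.70408514e+02],
       [ 0.00000000e+00,  0.00000000e+00,  0.00000000e+00,
         1.00000000e+00]])}
```

View pics/top0.png

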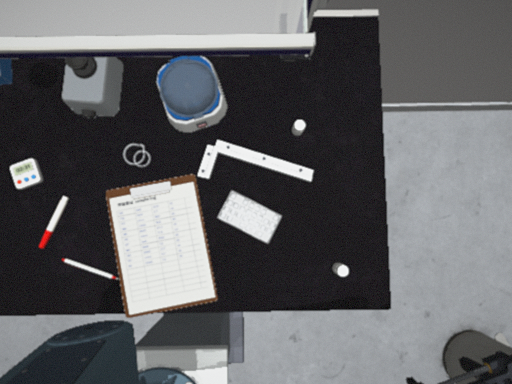

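View pics/scene0.png

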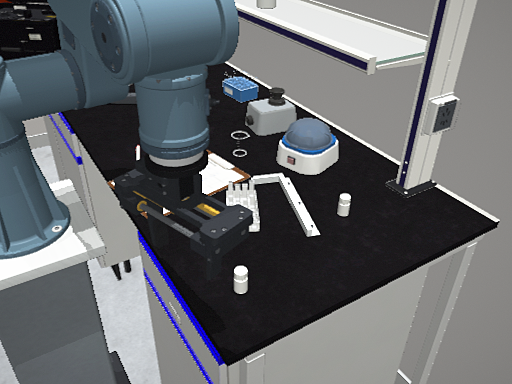

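Run:
```python
from h import *
p=cv2.imread('pics/top0.png')
cv2.imwrite('pics/crop0.png',cv2.resize(p[125:285,190:360],None,fx=4.5,fy=3.75*1.0 if 0 else 3.6,interpolation=cv2.INTER_CUBIC))
g=cv2.cvtColor(p,cv2.COLOR_BGR2GRAY)
m=(g>110).astype(np.uint8)
m[:, :196]=0
n,l,st,c=cv2.connectedComponentsWithStats(m)
for i in range(1,n):
    if st[i,4]>40: 
        x=cv2.findContours((l==i).astype(np.uint8),0,cv2.CHAIN_APPROX_NONE)[0][0]
        print(st[i],c[i],cv2.minAreaRect(x),cv2.approxPolyDP(x,2.5,True).reshape(-1,2).tolist())
```

```text
[ 196    0  120   49 5539] [252.4304026   24.08990793] ((255.5, 24.0), (48.0, 119.0), 90.0) [[196, 0], [196, 48], [312, 47], [315, 43], [314, 32], [307, 32], [306, 0]]
[312   9  68   8 500] [344.872  12.396] ((345.5, 12.5), (7.0, 67.0), 90.0) [[312, 16], [379, 14], [378, 9], [317, 9]]
[196  56  31  70 497] [214.09859155 103.04225352] ((212.4207305908203, 90.97875213623047), (29.293933868408203, 68.47054290771484), 3.6913859844207764) [[200, 56], [210, 65], [220, 93], [218, 105], [210, 113], [196, 118], [196, 123], [205, 119], [209, 125], [224, 114], [226, 104], [211, 63]]
[382 101 130   6 513] [445.23586745 103.65692008] ((446.5018310546875, 103.636962890625), (4.081808567047119, 129.05638122558594), 89.21517944335938) [[511, 101], [382, 103], [382, 106], [511, 104]]
[  196   110   316   274 43096] [405.11543995 266.51378318] ((353.5000305175781, 246.49996948242188), (272.99993896484375, 314.99993896484375), 90.0) [[511, 110], [384, 111], [391, 308], [235, 312], [231, 318], [234, 321], [241, 315], [244, 317], [244, 361], [241, 361], [240, 336], [231, 348], [230, 360], [232, 356], [23
[... 490 characters left out ...]
1132812), (115.92171478271484, 39.33283233642578), 1.6683374643325806) [[197, 173], [208, 178], [218, 152], [309, 181], [313, 170], [217, 139], [213, 146], [206, 146]]
[ 217  191   65   52 1831] [249.2321136  216.41835063] ((249.13970947265625, 216.40528869628906), (57.67559051513672, 32.16471481323242), 27.255327224731445) [[231, 191], [217, 217], [268, 242], [281, 216]]
[ 196  193   20  109 1139] [202.3213345 262.9262511] ((205.5, 247.0), (19.0, 108.0), 0.0) [[196, 193], [197, 301], [215, 297]]
[334 264  15  13 144] [341.63194444 269.89583333] ((341.5000305175781, 269.5000305175781), (14.142135620117188, 11.31370735168457), 45.0) [[336, 265], [334, 269], [340, 276], [348, 273], [345, 265]]
```

View pics/crop0.png

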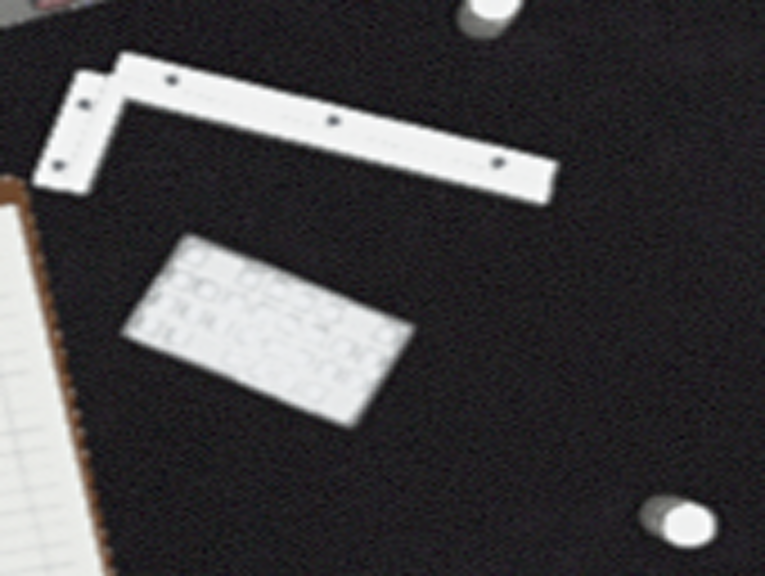

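View pics/wrist0.png

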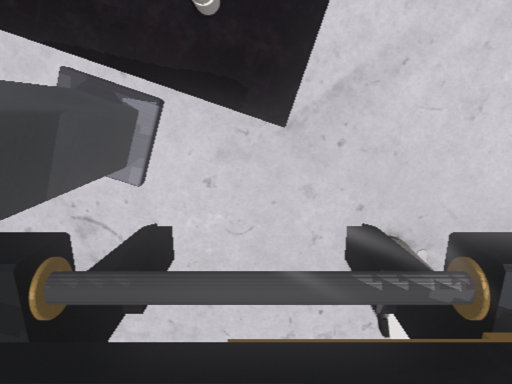

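```bash
cat > meas.py <<'E'
from h import *
def line(g,p0,p1,n,thr,side):
    # edge search: across the segment p0->p1, +-7 px, first crossing from bright to dark along normal n
    p0=np.array(p0,float);p1=np.array(p1,float);n=np.array(n,float)/np.linalg.norm(n);out=[]
    for t in np.linspace(.08,.92,40):
        q=p0+t*(p1-p0);s=np.arange(-4,7.01,.1);pts=(q+s[:,None]*n).astype(np.float32)
        v=cv2.remap(g,pts[:,:1],pts[:,1:],cv2.INTER_LINEAR).ravel().astype(float)
        k=np.where((v[:-1]>=thr)&(v[1:]<thr))[0]
        if len(k): out.append(q+s[k[0]]*n)
    out=np.array(out,np.float32)
    return out,np.array([v for v in out])
def wfit(pts,z):
    w=np.array([ray("top",u,v,z)[:2] for u,v in pts],np.float32)
    f=cv2.fitLine(w,cv2.DIST_HUBER,0,.01,.01).ravel()
    r=np.abs((w-f[2:])@np.array([-f[1],f[0]]))
    return f,np.median(r)
def inter(a,b):
    t=np.linalg.solve(np.c_[a[:2],-b[:2]],b[2:]-a[2:]);return a[2:]+t[0]*a[:2]
E
python3 - <<'E'
from meas import *
g=cv2.imread('pics/top0.png',0)
c=np.array([[218,152],[245,160.5]])
for x in range(145,175): pass
# profile across bars
for u in (235,260,290): print(u,[int(g[v,u]) for v in range(140,190)])
for v in (165,170): print(v,[int(g[v,u]) for u in range(195,225)])
print('rack',[int(x) for x in g[185:250,250]],[int(x) for x in g[217,210:290]])
for thr in (90,170):
    L,_=line(g,[219,152],[309,181],[-.31,1],thr,0)
    S,_=line(g,[217,152],[209,177],[1,.33],thr,0)
    for z in (0,20):
        a,ra=wfit(L,z);b,rb=wfit(S,z)
        print(thr,z,inter(a,b),'long ang',np.degrees(np.arctan2(a[1],a[0])),'short',np.degrees(np.arctan2(b[1],b[0])),ra,rb)
ed={}
R=[[231,191],[217,217],[268,242],[281,216]]
cen=np.mean(R,0)
for z in (0,26):
  fs=[]
  for i in range(4):
    p,q=np.array(R[i]),np.array(R[(i+1)%4]);d=q-p;n=np.array([d[1],-d[0]]);n=n*np.sign(n@((p+q)/2-cen))
    E,_=line(g,p,q,n,90,0);f,r=wfit(E,z);fs.append(f);print(z,i,np.degrees(np.arctan2(f[1],f[0])),r,len(E))
  k=np.array([inter(fs[i],fs[(i+1)%4]) for i in range(4)]);print(k,k.mean(0),np.linalg.norm(k-np.roll(k,1,0),axis=1))
for n,(u,v) in dict(va=(342,270),vb=(299,126)).items(): print(n,ray("top",u,v,40))
for u,v in((133,153),(143,158)): print('bk',ray("top",u,v,62),ray("top",u,v,0))
d=np.load('top0_d.npy');print(d[217,240:260:4],d[165,270:274],d[150:160,130:146:4])
E
```

```text
235 [31, 27, 27, 15, 79, 178, 241, 242, 241, 240, 240, 236, 236, 239, 241, 244, 243, 183, 88, 33, 24, 31, 30, 28, 28, 28, 32, 33, 25, 30, 27, 34, 35, 36, 29, 29, 36, 31, 28, 31, 30, 36, 30, 29, 29, 29, 28, 26, 34, 23]
260 [30, 30, 32, 23, 25, 30, 28, 29, 32, 33, 27, 25, 103, 212, 243, 243, 241, 241, 242, 239, 240, 240, 241, 244, 240, 172, 81, 26, 24, 32, 34, 27, 29, 27, 30, 22, 32, 32, 27, 29, 19, 30, 35, 24, 34, 28, 31, 33, 29, 24]
290 [25, 25, 35, 25, 22, 23, 25, 28, 22, 32, 33, 27, 28, 29, 26, 24, 30, 22, 27, 27, 20, 36, 131, 237, 245, 242, 241, 240, 240, 237, 239, 239, 242, 244, 216, 135, 62, 26, 23, 35, 29, 34, 28, 22, 30, 29, 19, 33, 33, 24]
165 [30, 31, 26, 25, 44, 140, 234, 244, 241, 240, 240, 238, 229, 236, 240, 242, 243, 229, 152, 69, 32, 23, 29, 31, 27, 22, 26, 27, 18, 25]
170 [29, 32, 25, 117, 229, 242, 195, 125, 126, 181, 223, 236, 240, 241, 244, 244, 185, 95, 36, 25, 33, 22, 28, 34, 36, 35, 36, 38, 35, 30]
rack [24, 39, 27, 36, 30, 34, 31, 30, 32, 27, 28, 26, 23, 65, 131, 187, 217, 218, 220, 228, 233, 230, 219, 226, 228, 223, 230, 234, 235, 234, 233, 234, 234, 231, 228,
[... 1531 characters left out ...]
    ]
bk [618.42794572  49.12901102  62.        ] [630.8610182   69.44586048   0.        ]
bk [606.30839096  25.79487315  62.        ] [617.83644073  44.36925556   0.        ]
[886.36523 884.14294 865.76953 862.92175 863.72766] [880.7429  879.7963  877.19775 883.05646] [[903.3641  901.4732  901.0964  897.0341 ]
 [902.5134  903.77856 900.5761  899.00604]
 [904.49664 898.2482  901.3827  900.5795 ]
 [901.19995 904.0969  902.2102  903.9415 ]
 [902.92474 900.7864  900.6038  901.17554]
 [899.91425 897.7314  901.53687 900.58984]
 [878.2919  894.8636  899.6305  902.53516]
 [904.71576 896.0733  900.53735 901.71625]
 [904.4114  900.57684 901.59644 840.2898 ]
 [900.0991  898.884   901.8574  838.8166 ]]
```

Run:
```python
from h import *
from scipy.spatial.transform import Rotation as Ro
import station; print([n for n in dir(station) if not n.startswith('_')])
s=get_state();R=Ro.from_quat(s['tool_rot']).as_matrix();print(R.round(3))
print('z yaw',np.degrees(np.arctan2(R[1,2],R[0,2])), s['qpos'])
print(calibration('wrist'))
C=np.array([627,-143.5]);a=np.radians(-18.6);x=np.array([np.cos(a),np.sin(a)]);y=np.array([-x[1],x[0]])
for q in((-205,-122),(-50,-122),(-37,-250)): print(q,C+q[0]*x+q[1]*y)
```

>>> {"api": "move_arm", "payload": {
  "motion": "0 .031 -.0265 0 1;0 .031 -.0265 0 1;0 .031 -.0265 0 1;0 .031 -.0265 0 1;0 .031 -.0265 0 1;0 .031 -.0265 0 1;0 .031 -.0265 0 1;0 .031 -.0265 0 1;0 .031 -.0265 0 1;0 0 0 0 1"
}}

```text
time_s: 1.15
tool_pos: [376.1, -217.8, 235.6]
tool_rot: [0.416, 0.574, -0.413, 0.572]
ft_force: [-0.8, -0.5, -0.1]
grip_width: 1.0
```

```bash
cat > st.py <<'E'
from h import *
from scipy.spatial.transform import Rotation as Ro
C=np.array([627,-143.5]);a=np.radians(-18.6);X=np.array([np.cos(a),np.sin(a)]);Y=np.array([-X[1],X[0]])
def st():
    s=get_state();R=Ro.from_quat(s['tool_rot']).as_matrix();p=s['tool_pos']
    d=p[:2]-C
    print('t',round(s['time_s'],2),'tcp',p.round(1),'corner',(d@X).round(1),(d@Y).round(1),'yawy',np.degrees(np.arctan2(R[1,1],R[0,1])).round(2),'tilt',R[2].round(3),'F',s['ft_force'].round(1),'g',round(s['grip_width'],3))
if __name__=='__main__': st();print(pinch_z)
E
python3 st.py
```

```text
t 1.15 tcp [ 376.1 -217.8  235.6] corner -214.1 -150.4 yawy 18.27 tilt [-1.     0.001 -0.005] F [-0.8 -0.5 -0.1] g 1.0
18.700000000000003
```

>>> {"api": "move_arm", "payload": {
  "motion": ".02 0 0 7.4 1;.02 0 0 7.4 1;.02 0 0 7.4 1;.02 0 0 7.4 1;.02 0 0 7.4 1;0 0 0 0 1;0 0 -.015 0 1;0 0 -.013 0 1;0 0 0 0 1"
}}

```text
time_s: 2.05
tool_pos: [385.2, -193.7, 134.2]
tool_rot: [0.578, 0.408, -0.577, 0.408]
ft_force: [0.8, -0.0, 0.2]
grip_width: 1.001
```

Run:
```python
from st import *
st(); save('wrist','w1'); save('top','t1')
```

```text
t 2.05 tcp [ 385.2 -193.7  134.2] corner -213.2 -124.7 yawy -19.53 tilt [-1.    -0.001 -0.001] F [ 0.8 -0.   0.2] g 1.001
```

View pics/w1.png

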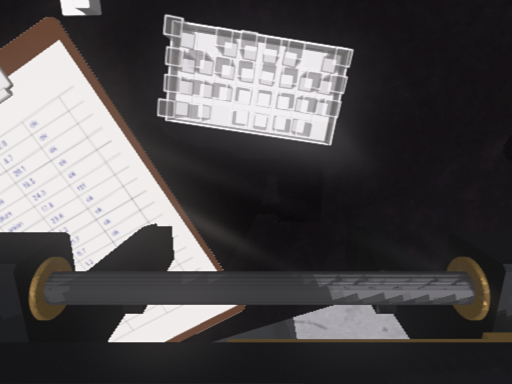

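View pics/t1.png

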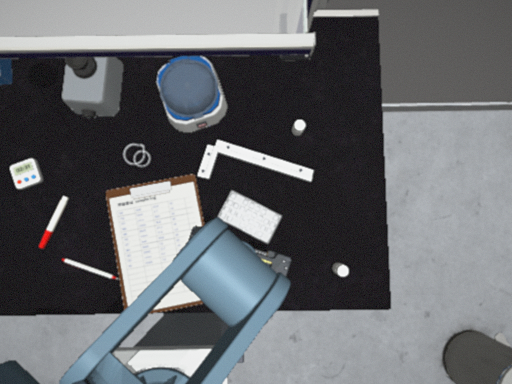

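Run:
```python
from st import *
for u,v in((199,200),(204,225),(207,245),(212,275),(217,297)):
    p=ray('top',u,v,3)[:2];print(p.round(1),((p-C)@X).round(1),((p-C)@Y).round(1))
for p in ([467,-137],[400.6,-262],[469,-298],[534,-176]):
    p=np.array(p);print('rack',((p-C)@X).round(1),((p-C)@Y).round(1))
```

```text
[510.3 -95.5] -125.9 8.3
[ 448.6 -107.5] -180.6 -22.8
[ 399.7 -114.5] -224.7 -45.1
[ 327.1 -126.3] -289.7 -79.3
[ 274.4 -138. ] -335.9 -107.2
rack -153.7 -44.9
rack -176.8 -184.5
rack -100.5 -196.8
rack -77.8 -60.5
```

>>> {"api": "move_arm", "payload": {
  "motion": ".03 0 -.006 -.9 1;.03 0 0 0 1;.03 .004 0 0 1;.015 0 0 0 1;.012 0 0 0 1;0 0 0 0 1"
}}

```text
time_s: 2.75
tool_pos: [395.1, -196.3, 18.1]
tool_rot: [0.574, 0.41, -0.573, 0.418]
ft_force: [-0.7, -0.3, 0.4]
grip_width: 1.0
```

Run:
```python
from st import *
st(); save('scene','s2')
```

```text
t 2.75 tcp [ 395.1 -196.3   18.1] corner -203.0 -124.1 yawy -18.3 tilt [-1.     0.011  0.006] F [-0.7 -0.3  0.4] g 1.0
```

View pics/s2.png

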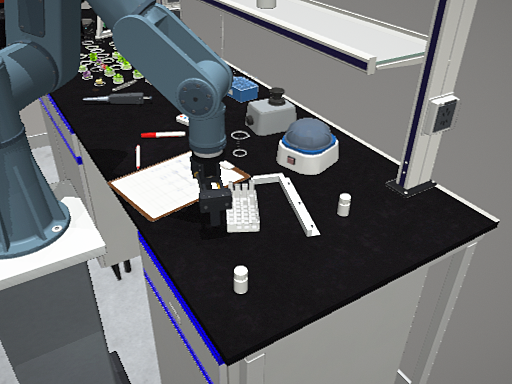

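>>> {"api": "move_arm", "payload": {
  "motion": ".004 0 -.005 0 1;0 .006 0 0 1;0 .006 0 0 1;0 .006 0 0 1;0 .006 0 0 1;0 .006 0 0 1;0 .006 0 0 1;0 .006 0 0 1;0 .006 0 0 1;0 .006 0 0 1"
}}

```text
time_s: 3.8
tool_pos: [453.9, -211.4, 18.5]
tool_rot: [0.574, 0.409, -0.572, 0.42]
ft_force: [-2.2, 0.7, 1.7]
grip_width: 0.998
```

Run:
```python
from st import *
st(); save('scene','s3'); save('wrist','w3')
```

```text
t 3.8 tcp [ 453.9 -211.4   18.5] corner -142.4 -119.5 yawy -18.23 tilt [-1.     0.015  0.008] F [-2.2  0.7  1.7] g 0.998
```

View pics/w3.png

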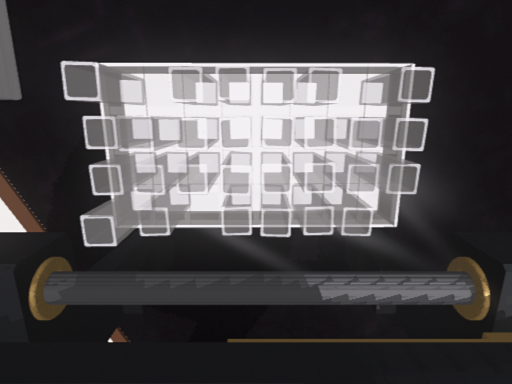

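>>> {"api": "move_arm", "payload": {
  "motion": ".002 .006 0 0 1;.002 .006 0 0 1;0 .006 0 0 1;0 .006 0 0 1;0 .006 0 0 1;0 .006 0 0 1;0 .006 0 0 1;0 .004 0 0 1"
}}

```text
time_s: 4.7
tool_pos: [501.3, -226.9, 14.6]
tool_rot: [0.574, 0.408, -0.572, 0.42]
ft_force: [-2.6, 0.5, 0.5]
grip_width: 1.001
```

Run:
```python
from st import *
st(); save('scene','s4'); save('wrist','w4')
```

```text
t 4.7 tcp [ 501.3 -226.9   14.6] corner -92.5 -119.2 yawy -18.24 tilt [-1.     0.015  0.008] F [-2.6  0.5  0.5] g 1.001
```

View pics/w4.png

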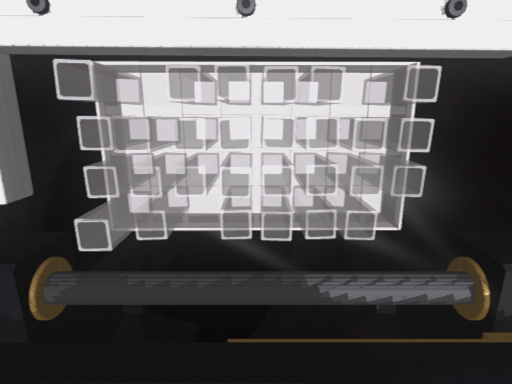

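>>> {"api": "move_arm", "payload": {
  "motion": "0 .003 0 0 1;0 .003 0 0 1;0 .002 0 0 1"
}}

```text
time_s: 5.1
tool_pos: [507.5, -228.8, 14.5]
tool_rot: [0.573, 0.41, -0.573, 0.419]
ft_force: [-12.7, 3.0, 10.3]
grip_width: 1.0
```

>>> {"api": "move_arm", "payload": {
  "motion": "0 .002 0 0 1;0 .002 0 0 1"
}}

```text
time_s: 5.3
tool_pos: [507.4, -228.6, 14.1]
tool_rot: [-0.571, -0.413, 0.575, -0.416]
ft_force: [-9.0, 0.8, 7.1]
grip_width: 1.004
```

Run:
```python
from st import *
st(); save('wrist','w5')
```

```text
t 5.3 tcp [ 507.4 -228.6   14.1] corner -86.2 -118.8 yawy -18.26 tilt [-1.     0.001  0.007] F [-9.   0.8  7.1] g 1.004
```

View pics/w5.png

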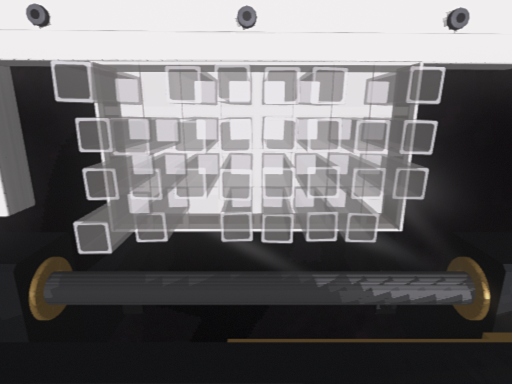

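>>> {"api": "move_arm", "payload": {
  "motion": "0 -.015 0 0 1;-.03 -.01 0 0 1;-.04 0 0 0 1;-.03 0 0 0 -1;0 .02 .035 0 -1;0 .02 .035 0 -1;0 .02 .035 0 -1;0 .01 .015 0 -1;0 0 0 0 -1"
}}

```text
time_s: 6.25
tool_pos: [515.7, -362.0, 122.6]
tool_rot: [-0.572, -0.409, 0.574, -0.42]
ft_force: [0.2, -0.2, 0.4]
grip_width: 0.479
```

>>> {"api": "move_arm", "payload": {
  "motion": "0 0 0 -8.2 -1;0 0 0 -8.2 -1;0 0 0 -8.2 -1;0 0 0 -8.2 -1;0 0 0 -8.2 -1;0 0 0 -8.2 -1;0 0 0 -8.2 -1;0 0 0 -8.2 -1;0 0 0 -8.2 -1;0 0 0 -8.2 -1"
}}

```text
time_s: 7.25
tool_pos: [515.1, -350.2, 121.2]
tool_rot: [0.137, 0.691, -0.142, 0.696]
ft_force: [0.2, 0.4, -0.0]
grip_width: 0.007
```

Run:
```python
from st import *
st(); save('wrist','w6');save('top','t6')
```

```text
t 7.25 tcp [ 515.1 -350.2  121.2] corner -40.1 -231.6 yawy 67.29 tilt [-1.    -0.005  0.009] F [ 0.2  0.4 -0. ] g 0.007
```

View pics/w6.png

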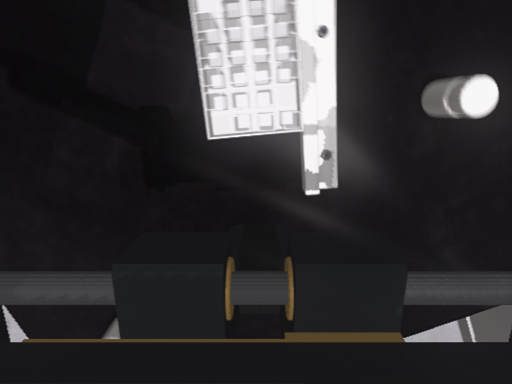

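View pics/t6.png

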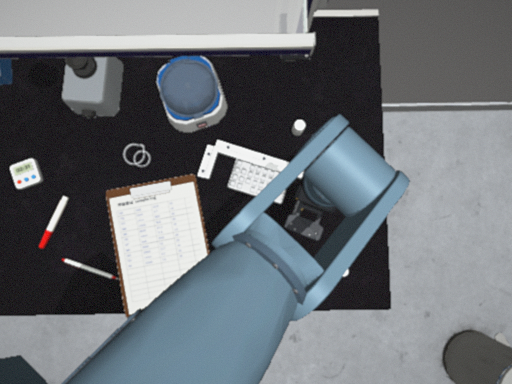

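```bash
cat > wr.py <<'E'
from st import *
def wray(u,v,z):
    s=get_state();R=Ro.from_quat(s['tool_rot']).as_matrix();c=calibration('wrist');H=np.array(c['hand_eye'])
    r=R@H[:3,:3]@np.linalg.solve(c['intrinsics'],[u,v,1]);o=s['tool_pos']+R@H[:3,3]
    p=(o+r*(z-o[2])/r[2])[:2];return p.round(1),((p-C)@X).round(1),((p-C)@Y).round(1)
E
python3 - <<'E'
from wr import *
for n,u,v,z in(('rackend out',209,138,26),('rackend in',302,130,26),('bar in end',303,193,20),('bar in up',299,5,20),('rack out up',191,3,26)): print(n,wray(u,v,z))
E
```

```text
rackend out (array([ 497.9, -295.6]), np.float64(-73.8), np.float64(-185.3))
rackend in (array([ 566.4, -318. ]), np.float64(-1.8), np.float64(-184.8))
bar in end (array([ 549.4, -367.3]), np.float64(-2.2), np.float64(-236.9))
bar in up (array([ 596.4, -235.8]), np.float64(0.4), np.float64(-97.3))
rack out up (array([ 526.3, -206.9]), np.float64(-75.3), np.float64(-92.2))
```

>>> {"api": "move_arm", "payload": {
  "motion": "0 0 0 -4.1 -1;.035 0 0 0 -1;.035 0 0 0 -1;.02 0 0 0 -1;.016 0 0 0 -1;0 0 0 0 -1"
}}

```text
time_s: 7.95
tool_pos: [517.5, -348.2, 14.0]
tool_rot: [0.12, 0.692, -0.126, 0.7]
ft_force: [-0.1, 0.0, 0.6]
grip_width: 0.005
```

```bash
python3 st.py
```

```text
t 7.95 tcp [ 517.5 -348.2   14. ] corner -38.5 -228.9 yawy 69.99 tilt [-1.    -0.007  0.013] F [-0.1  0.   0.6] g 0.005
18.700000000000003
```

>>> {"api": "move_arm", "payload": {
  "motion": "0 .006 0 -1.4 -1;0 .008 0 0 -1;0 .008 0 0 -1;0 .006 0 0 -1;0 .006 0 0 -1;0 .006 0 0 -1;0 .006 0 0 -1;0 .006 0 0 -1;0 .006 0 0 -1"
}}

```text
time_s: 8.85
tool_pos: [540.0, -291.0, 18.6]
tool_rot: [0.109, 0.692, -0.12, 0.704]
ft_force: [-2.0, -1.8, 0.3]
grip_width: 0.002
```

Run:
```python
from st import *
st(); save('wrist','w7')
```

```text
t 8.85 tcp [ 540.  -291.    18.6] corner -35.5 -167.5 yawy 71.34 tilt [-1.    -0.011  0.019] F [-2.  -1.8  0.3] g 0.002
```

View pics/w7.png

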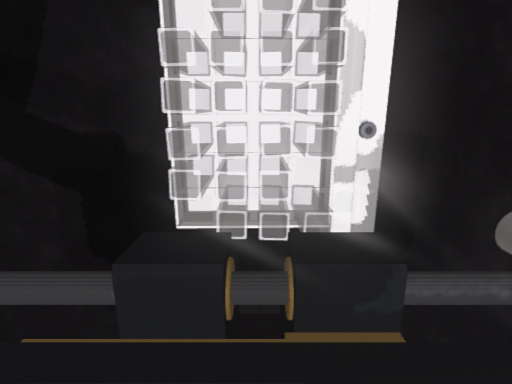

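>>> {"api": "move_arm", "payload": {
  "motion": ".003 .005 0 0 -1;.002 .005 0 0 -1;0 .005 0 0 -1;0 .003 0 0 -1"
}}

```text
time_s: 9.3
tool_pos: [547.2, -273.7, 14.2]
tool_rot: [0.109, 0.691, -0.12, 0.705]
ft_force: [-2.3, -4.0, 3.0]
grip_width: 0.004
```

>>> {"api": "move_arm", "payload": {
  "motion": "0 .002 0 0 -1;0 .002 0 0 -1"
}}

```text
time_s: 9.5
tool_pos: [548.3, -270.4, 14.2]
tool_rot: [0.108, 0.691, -0.121, 0.704]
ft_force: [-6.3, -11.5, -0.1]
grip_width: 0.002
```

Run:
```python
from st import *
st(); save('top','t8')
p=cv2.imread('pics/top0.png')
```

```text
t 9.5 tcp [ 548.3 -270.4   14.2] corner -34.1 -145.4 yawy 71.38 tilt [-1.    -0.015  0.022] F [ -6.3 -11.5  -0.1] g 0.002
```

Force jump at the predicted y (-145): the end has met the short bar. One small step more, then back off and check.

>>> {"api": "move_arm", "payload": {
  "motion": "0 .002 0 0 -1;0 .002 0 0 -1"
}}

```text
time_s: 9.75
tool_pos: [548.3, -270.5, 14.3]
tool_rot: [0.105, 0.691, -0.123, 0.704]
ft_force: [-5.5, -10.6, 0.6]
grip_width: 0.004
```

```bash
python3 st.py
```

```text
t 9.75 tcp [ 548.3 -270.5   14.3] corner -34.1 -145.5 yawy 71.4 tilt [-1.    -0.022  0.022] F [ -5.5 -10.6   0.6] g 0.004
18.700000000000003
```

>>> {"api": "move_arm", "payload": {
  "motion": "0 -.015 0 0 -1;0 -.025 0 0 -1;-.04 -.02 0 0 -1;-.045 -.02 0 0 -1;-.045 -.02 0 0 -1;-.045 -.03 -.03 0 -1;0 -.03 -.03 0 -1;0 -.03 -.035 0 -1;0 -.03 -.035 0 -1;0 0 0 0 -1"
}}

```text
time_s: 10.75
tool_pos: [353.3, -434.5, 184.6]
tool_rot: [0.108, 0.692, -0.119, 0.704]
ft_force: [0.5, -0.7, -0.0]
grip_width: 0.005
```

>>> {"api": "move_arm", "payload": {
  "motion": "0 -.02 -.035 0 -1;0 -.02 -.035 0 -1;0 -.02 -.035 0 -1;0 0 0 0 -1"
}}

```text
time_s: 11.15
tool_pos: [232.9, -458.3, 182.7]
tool_rot: [0.109, 0.69, -0.118, 0.705]
ft_force: [0.2, 0.3, -1.5]
grip_width: 0.01
```

Run:
```python
from st import *
st(); save('wrist','w9');save('top','t9');save('scene','s9')
p=cv2.imread('pics/top0.png')
p=cv2.imread('pics/t9.png');cv2.imwrite('pics/t9c.png',cv2.resize(p[110:230,180:340],None,fx=5,fy=5,interpolation=cv2.INTER_CUBIC))
```

```text
t 11.15 tcp [ 232.9 -458.3  182.7] corner -273.1 -424.1 yawy 71.55 tilt [-1.    -0.009  0.023] F [ 0.2  0.3 -1.5] g 0.01
```

View pics/t9c.png

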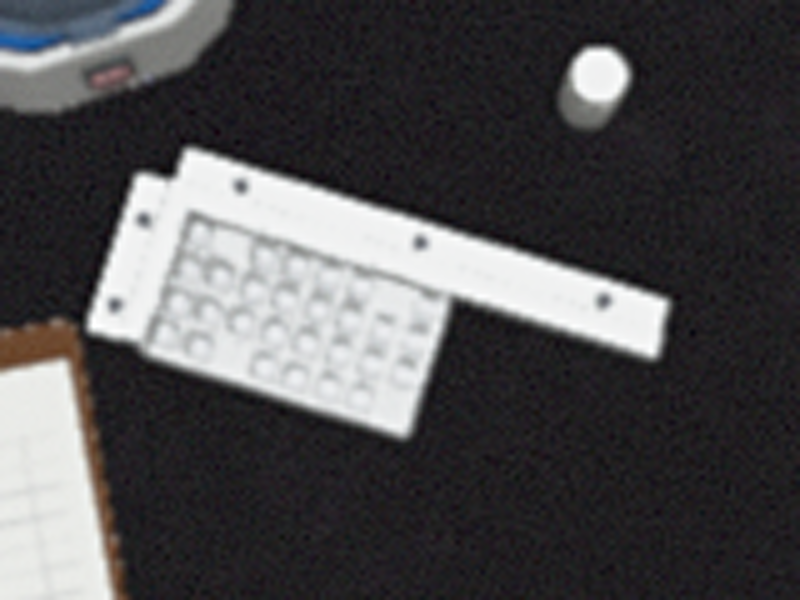

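View pics/s9.png

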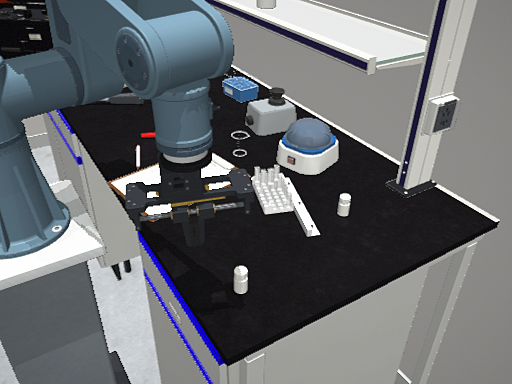

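Run:
```python
from meas import *
from st import C,X,Y
g=cv2.imread('pics/t9.png',0)
o=lambda u,v:(180+u/5,110+v/5)
E,_=line(g,o(145,355),o(408,438),[-.3,.95],100,0)
F,_=line(g,o(450,300),o(410,435),[.95,.3],100,0)
L,_=line(g,o(465,302),o(655,358),[-.3,.95],100,0)
e,re=wfit(E,26);f,rf=wfit(F,26);l,rl=wfit(L,20)
print([np.degrees(np.arctan2(k[1],k[0])).round(2) for k in(e,f,l)],re,rf,rl)
for k in (inter(e,f),inter(l,f)): print(((k-C)@X).round(1),((k-C)@Y).round(1))
for n,(u,v) in dict(end=(410,435),vialb=(600,72)).items(): print(n,ray('top',*o(u,v),40))
```

```text
[np.float32(71.4), np.float32(-19.04), np.float32(71.33)] 0.08837101 0.081448816 0.12087943
-75.5 -136.2
-1.5 -136.7
end [ 512.6652417  -250.03691739   40.        ]
vialb [ 686.63603627 -344.75630512   40.        ]
```

```bash
python3 -c "
from station import *
print(job_done())"
```

```text
the job is handed in; nothing more can be done
None
```

The cuvette rack is in the corner, flush against both bars, and the job is handed in at about 11 s of the 48 s allowed.

I pushed the long side with the open fingertips until it was square against the long bar. Then I pushed the end with shut fingers until it met the short bar. Each time, contact showed as a jump to about 13 N. After the second push I backed the hand off and raised it, clear of everything.

**Final checks from the top camera:**
- **Parallel:** the rack's long side is within 0.1° of the long bar.
- **Long bar:** the rack's outer side is 74.0 mm from the bar's face, equal to the rack's width, so there is no measurable gap.
- **Short bar:** the rack's free end is at y = -136.2 mm, against a target of -136 mm.
- **Bystanders:** both vials and the beaker appear standing in the last scene picture. I re-measured only vial_b. Its hand-picked point came out about 5 mm from the first reading, within what such picks can be off, and the hand never came near it.

**Disagreement:** my estimate of the corner's position is about 1.5–2 mm off along x, within the camera calibration. The long-bar check compares rack to bar directly, so it is unaffected. The short-bar figure uses that estimated corner; the push force and the final picture also show contact there.

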